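# Load an optical cell into the photometer carriage and slide it into the beam

### The job

Load the lidded glass cell into the photometer's sliding carriage: stand it fully down in the well, between the sprung pressure plate and the fixed wall opposite, with its two clear windows facing the two lens barrels. Then leave the carriage pushed fully home so that the cell stands in the light path. Hold the cell only by its frosted ribbed sides, never by the clear windows, do not lay it over or force it, and do not disturb the glassware standing about.

Things in the scene. Friction and masses are not known exactly. Their poses are not given: they have to be found in the camera images.
- cell: Loose square optical cell with lid, about 0.3 kg, upright on the worktop at any yaw, left or right of the photometer. 44 x 44 mm; glass to 105 mm height, white lid (43 mm square) to 113, a lid grip bar (28 x 8 mm, along x) to 123. Origin: centre of underside; z up. Frosted whitish ribbed walls at y = +-22 mm, clear windows at x = +-22 mm; either window may face either barrel.
- window_a: The clear window of the cell on its +x face, 28 mm wide; not to be touched with the fingers. Its origin and axes are the same as those of cell.
- window_b: The clear window of the cell on its -x face, 28 mm wide; not to be touched with the fingers. Its origin and axes are the same as those of cell.
- photometer: Fixed photometer: base plate 310 mm long, a grey housing at each end (84 x 78 mm, 109 mm high), two black lens barrels facing each other across a 92 mm gap; the bed of the slide runs 154 mm out in front. Origin: at worktop height under the middle of the gap. y runs along the light path, +x is the way the carriage slides in (away from the robot), z up.
- beam (a point): The point in the light path midway between the barrels, 60 mm above the worktop; axes as photometer. How far along the light path the cell stands does not matter: that is set by where the well block is clamped.
- carriage (a joint): Sliding black carriage that bears the well block. 0 = fully home at its inner stop (well in the light path), 0.062 m = fully out toward the robot at its outer stop. Starts 30 to 60 mm out; about 2.5 N friction; stays where it is left. It can be pushed home by its knob or through the seated cell.
- knob (a point): Top centre of the carriage's upright pull knob: 17 mm across, top 64 mm above the worktop, the wide part 12 mm high; 74 mm in front (-x) of the well. Moves with the carriage, axes as photometer.
- seat (a point): Fixed point on the well floor's level, 30 mm above the worktop, where the well stands with the carriage home. The aluminium well block is clamped on the carriage up to 10 mm to either side (+-y) of this: not measured, to be seen or felt. Its cheeks stand 46.4 mm apart in y with 26 mm openings for the light, its end wall's face at x = +22 mm; both 34 mm high with a 2 mm wide sloping lead-in.
- loading (a point): The same point with the carriage fully out. On the well's -x side a sprung plate (30 mm wide, slippery, top 50 mm above the floor) stands at x = -15 mm: 7 mm too close for the cell. Pushed toward -x (say by the cell's foot held 40 to 45 mm above the floor) it drags the carriage to its outer stop, then gives 12 mm to a hard stop, 4 to 9 N. It grips the cell, which must be pressed down.
- beaker_tall: Bystander: tall glass beaker, 72 x 78 mm, 125 mm high, loose; origin at the centre of its underside.
- dropper_0: Bystander: dropper bottle with a rubber bulb, 42 mm across, 119 mm high, loose; origin at the centre of its underside.
- weighing_a: Bystander: small stoppered weighing bottle, 42 mm across, 62 mm high, loose; origin at the centre of its underside.

How it is judged (in metres and radians):
At the end, for the whole second after the job is handed in: The cell stands upright (within 0.05 rad), underside within 2 mm of the well floor's level, its middle within 3 mm of the light path and 14 mm of midway between the barrels, window axis within 0.07 rad of the light path, carriage within 2.5 mm of fully home, released and at rest (z of cell in the frame of seat between -0.002 and 0.002 m and x of cell in the frame of beam between -0.003 and 0.003 m and y of cell in the frame of beam between -0.014 and 0.014 m and angle between the x axis of cell and the y axis of photometer, either way round below 0.07 rad and angle between cell's own z axis and vertical below 0.05 rad and value of joint carriage below 0.0025 m and linear speed of cell below 0.01 m/s); the robot touches nothing.
It fails at once if the fingers press on a clear window (contact force between the fingers and window_a above 1 N or contact force between the fingers and window_b above 1 N).
It fails at once if the cell is laid over (tilted more than 0.8 rad) (angle between cell's own z axis and vertical above 0.8 rad).
It fails at once if the cell is forced or dropped into the photometer (more than 100 N) (contact force between cell and photometer above 100 N).
It fails at once if a bystander is moved by more than 30 mm (distance of any of beaker_tall, dropper_0, weighing_a from where it was at the start of the episode above 0.03 m).
It also fails if it takes over 72 s, if anything falls off the work surface, if the arm or the gripper's body presses on something with over 40 N, if the wrist force passes 120 N, or if a joint passes its speed limit or range.

### The arm

A 6-joint arm with a two-finger parallel gripper is mounted at the origin on a cart in front of the work surface, level with it; the furniture and walls round the work are solid. World frame = base frame: x ahead of the robot, y to its left, z up, the work surface at z = 0. Lengths are in mm, angles in rad, forces in N, time in s.
With the tool pointing down it reaches from about 400 to 825 mm from the base axis. Payload 7 kg.
Tool frame: the origin (TCP) lies at the very end of the fingers, on their centre line; the grasp point (between the pads) lies 19 mm behind it; z points along the fingers, y is the direction in which the jaws open and shut (so a half turn about z gives the same grasp; the last joint's range is limited). The gripper opens to 88 mm and grips with 3 to 60 N. Pads are 19 mm wide; open, the fingers measure 130 mm over their backs; the gripper's body (78 mm by 193 mm) begins 47 mm behind the grasp point.
Start: joints at [-0.987, 0.359, 0.012, 0, -1.224, -0.288], TCP at [196.739, -645.669, 196.761] pointing down, gripper open.
Joint ranges: [-3.07, 3.07], [-1.43, 2.12], [-1.02, 1.25], [-3.03, 1.67], [-3.05, -0], [-3.03, 3.03]. Speed limits (rad/s): [2.39, 2.39, 3.01, 3.14, 3.14, 3.14].

### API

Orientations are given as a unit quaternion [x, y, z, w].
In Python, from plant import bot gives the robot as it stands. Calls block until the motion is done:
- bot.move_ptp(position, orientation): joint-space move of the TCP to a pose.
- bot.line_to(position, velocity=150, ori=None): straight line of the TCP; ori=None keeps the orientation; velocity is the mean speed in mm/s.
- bot.move_joints(angles): joint-space move.
- bot.move_gripper(opening, force=None): finger opening in mm; force is the grip in N (None keeps the last); returns when the fingers have stopped.
- bot.pause(seconds).
- bot.solve_ik(position, orientation): joint angles nearest the present ones, or None.
- bot.read_state(): the state.
- bot.camera(name): name is "scene" or "top" or "wrist"; returns the picture (400x640x3 uint8, red, green, blue); there is no depth.
- bot.get_calibration(name): a dict with "fx", "fy", "cx", "cy" (pixels), "view" (4x4, takes a point from world to camera coordinates); the wrist camera has in their place "T_tool_cam" (4x4, takes a point from camera to tool coordinates, whose origin is the TCP and whose axes are the flange's). Camera axes: x right, y up, looking along -z (the intrinsics and any distortion apply to the point x, -y, -z); pixel columns grow to the right and rows downward; lengths in mm; the calibration is good to about 2 mm. A picture is of the moment at which its call begins: read the wrist's pose just before it. get_calibration takes no time and is no camera call.
A pose or a line that the arm cannot do raises bot.Unreachable and nothing moves.
- bot.close_job(): hands the job in, once; it reports no verdict.
The state is a dict: "t": time; "joint_pos": joint angles; "qvel": joint speeds; "tau": joint torques, N m; "tcp_pos": TCP position; "eef_rot": TCP orientation; "contact_force": force on the tool from outside, world axes, zero at the start; "moment": the same for the moment, N m; "width": finger opening in mm.
Only numpy, scipy, OpenCV 4.12 (cv2) and the standard library are available. Lean on these libraries where they do the work, as an engineer would, in place of code of your own. Each camera call takes 0.05 s, during which the arm holds its last target. There are 200 camera calls.

## Working session

There is one attempt and no reset: what is moved stays moved. The work goes in short steps, each a Python script; the robot and the scene stay as the last script left them, time stands still between calls to the robot, and variables do not carry over. Pictures are saved under pics/ and viewed, about 8 in all and at most 12, crops included, and the job is handed in when it is done.

```bash
ls; mkdir -p pics; python3 - <<'E'
from plant import bot
import cv2,numpy as np
for n in("scene","top"):
    im=bot.camera(n); cv2.imwrite(f"pics/{n}0.png",im[:,:,::-1]); c=bot.get_calibration(n); print(n,{k:np.round(v,3).tolist() for k,v in c.items()})
print({k:np.round(v,3).tolist() for k,v in bot.get_calibration("wrist").items()}); print(bot.read_state())
E
```

```text
pics
scene {'fx': 471.15, 'fy': 471.15, 'cx': 322.532, 'cy': 197.786, 'view': [[-0.787, -0.617, 0.009, 350.824], [0.322, -0.398, 0.859, -266.195], [-0.526, 0.679, 0.512, -1077.194], [0.0, 0.0, 0.0, 1.0]]}
top {'fx': 410.67, 'fy': 410.67, 'cx': 317.102, 'cy': 197.732, 'view': [[-0.014, -1.0, -0.028, -38.764], [0.996, -0.017, 0.091, -515.04], [-0.092, -0.026, 0.995, -1032.172], [0.0, 0.0, 0.0, 1.0]]}
{'fx': 288.401, 'fy': 288.401, 'cx': 317.23, 'cy': 197.308, 'T_tool_cam': [[0.001, 0.952, 0.306, 84.445], [1.0, -0.0, -0.001, -0.018], [-0.001, 0.306, -0.952, -186.753], [0.0, 0.0, 0.0, 1.0]]}
{'t': 0.1, 'joint_pos': array([-9.86885849e-01,  3.59318316e-01,  1.11530673e-02, -3.41343073e-04,
       -1.22409916e+00, -2.88108123e-01]), 'qvel': array([-0.00152158,  0.00080079,  0.00032022,  0.00151242, -0.00186883,
       -0.00043299]), 'tau': array([-1.54879333e-03, -5.84161091e+01,  2.93750238e+01,  7.01553941e+00,
        1.01540811e-02, -5.15859176e-05]), 'tcp_pos': array([ 196.61173253, -645.22188048,  195.90965084]), 'eef_rot': array([-1.47305032e-01,  9.89090826e-01,  7.33137338e-04, -1.64542496e-04]), 'contact_force': array([0.02410795, 0.16284361, 0.56735515]), 'moment': array([ 0.0405263 ,  0.04987224, -0.02072551]), 'width': 87.63295377563372}
```

View pics/scene0.png

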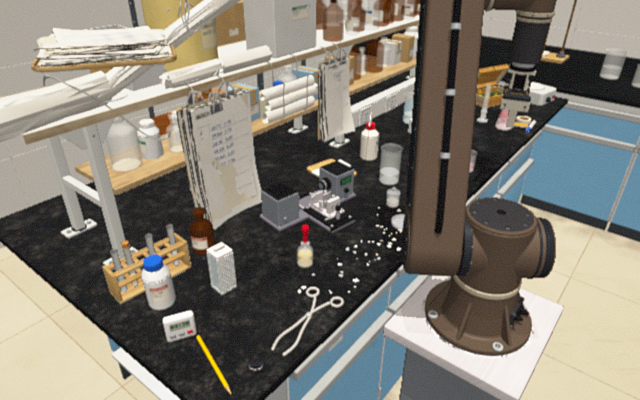

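View pics/top0.png

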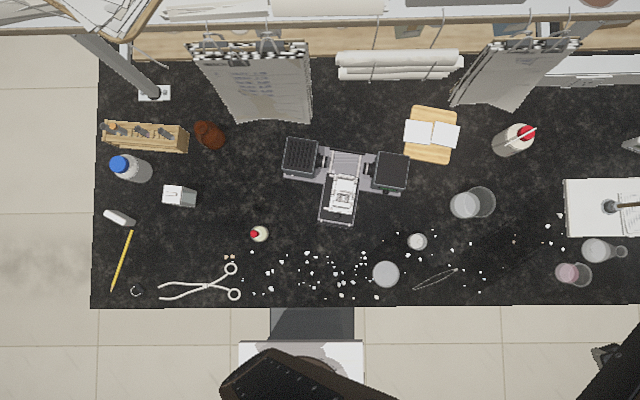

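The scene and top pictures show the cell at top pixel (180,196), left of the photometer, which is centred near (345,175) with its carriage toward the robot. The dropper is at (259,234), the weighing bottle at (417,241) and the beaker near (465,205). Next I'll write helpers and zoom in on the cell and photometer.

```bash
cat > h.py <<'E'
from plant import bot
import cv2,numpy as np
from scipy.spatial.transform import Rotation as R
def camfix(n):
    c=bot.get_calibration(n); return c,np.linalg.inv(np.array(c["view"]))
def wristpose():
    s=bot.read_state(); T=np.eye(4); T[:3,:3]=R.from_quat(s["eef_rot"]).as_matrix(); T[:3,3]=s["tcp_pos"]
    c=bot.get_calibration("wrist"); return c,T@np.array(c["T_tool_cam"])
def ray(c,W,uv):
    d=np.array([(uv[0]-c["cx"])/c["fx"],-(uv[1]-c["cy"])/c["fy"],-1.0]); return W[:3,3],W[:3,:3]@d
def onz(c,W,uv,z):
    o,d=ray(c,W,uv); return o+d*(z-o[2])/d[2]
def proj(c,W,p):
    q=np.linalg.inv(W)@np.append(p,1); return np.array([c["cx"]-c["fx"]*q[0]/q[2],c["cy"]+c["fy"]*q[1]/q[2]])
def down(yaw):  # tool down; jaw (tool y) axis at angle yaw+90deg from world x ; tool x at yaw
    x=np.array([np.cos(yaw),np.sin(yaw),0]); z=np.array([0,0,-1.]); return R.from_matrix(np.stack([x,np.cross(z,x),z],1)).as_quat()
E
python3 - <<'E'
from h import *
c,W=camfix("top"); im=cv2.imread("pics/top0.png")
for n,uv,z in(("cell",(173,194),113),("phot",(345,165),60),("dropper",(256,234),119),("housL",(300,153),109),("housR",(390,170),109),("knob",(337,221),64),("beaker",(460,207),0),("weigh",(417,241),30)): print(n,onz(c,W,uv,z).round())
a=cv2.resize(im[165:225,140:220],None,fx=5,fy=5,interpolation=2); b=cv2.resize(im[130:235,275:415],None,fx=5,fy=5,interpolation=2)
cv2.imwrite("pics/cropA.png",a); cv2.imwrite("pics/cropB.png",b)
s=bot.read_state(); print(R.from_quat(s["eef_rot"]).as_matrix().round(2))
for yaw in (0,np.pi/2,-np.pi/2,np.pi): 
  for p in([440,290,330],[480,-110,330]): print(yaw,p,bot.solve_ik(p,down(yaw)))
E
```

```text
cell [521. 293. 113.]
phot [ 592. -119.   60.]
dropper [423.  94. 119.]
housL [614. -10. 109.]
housR [ 569. -222.  109.]
knob [452. -96.  64.]
beaker [ 486. -417.    0.]
weigh [ 400. -296.   30.]
[[-0.96 -0.29 -0.  ]
 [-0.29  0.96  0.  ]
 [ 0.    0.   -1.  ]]
0 [440, 290, 330] [ 0.95526178  0.05214849 -0.08142604  0.         -1.4372218   0.61553455]
0 [480, -110, 330] [ 0.17479753 -0.00965412 -0.14494778  0.         -1.43550267  1.39599879]
1.5707963267948966 [440, 290, 330] [-2.93137544e+00 -1.42508808e+00 -8.14260441e-02  4.44089210e-16
 -2.91445836e+00 -2.10217212e-01]
1.5707963267948966 [480, -110, 330] [ 0.17479753 -0.00965412 -0.14494778  0.         -1.43550267  2.96679512]
-1.5707963267948966 [440, 290, 330] [ 0.95526178  0.05214849 -0.08142604  0.         -1.4372218  -0.95526178]
-1.5707963267948966 [480, -110, 330] [ 0.17479753 -0.00965412 -0.14494778  0.         -1.43550267 -0.17479753]
3.141592653589793 [440, 290, 330] [-2.93137544e+00 -1.42508808e+00 -8.14260441e-02  4.44089210e-16
 -2.91445836e+00  1.36057911e+00]
3.141592653589793 [480, -110, 330] [ 0.17479753 -0.00965412 -0.14494778  0.         -1.43550267 -1.74559386]
```

```bash
python3 - <<'E'
from h import *
import pickle
s=bot.read_state(); p=s["tcp_pos"].copy(); p[2]=300
try: bot.line_to(p,velocity=250)
except bot.Unreachable: print("unr up")
D={}
for n,p in(("phot",[580,-115,300]),("cell",[550,293,300])):
    bot.move_ptp(p,down(0)); bot.pause(.2)
    c,W=wristpose(); im=bot.camera("wrist"); cv2.imwrite(f"pics/w_{n}.png",im[:,:,::-1]); D[n]=(c,W)
    print(bot.read_state()["t"],bot.read_state()["tcp_pos"].round(1))
pickle.dump(D,open("D.pkl","wb"))
E
```

```text
3.25 [ 579.9 -115.5  300. ]
5.0167 [550.4 292.2 300.1]
```

View pics/w_phot.png

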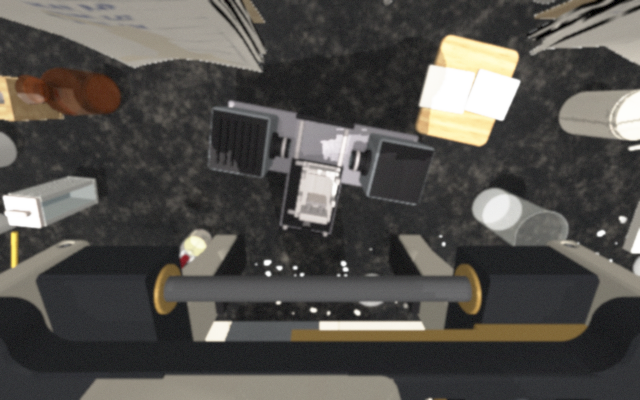

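View pics/w_cell.png

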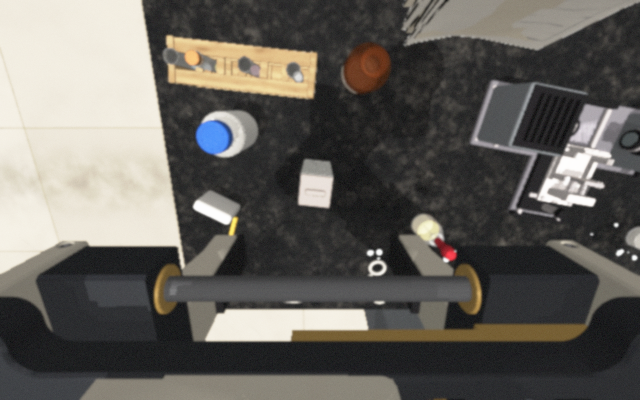

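The w_phot picture shows the photometer rotated about −0.2 rad, with housings at (242,140) and (400,168) and the well block at about (318,180). The w_cell picture shows the cell's lid at (316,192) with its bar horizontal in the image, i.e. along world y. Next I'll take closer views.

```bash
cat > look.py <<'E'
from h import *
import pickle
D=pickle.load(open("D.pkl","rb"))
cw=onz(*D["cell"],(316,192),113); ww=onz(*D["phot"],(318,178),64); print(cw,ww)
ims=[]
for n,p,y in(("cell2",[cw[0],cw[1]+20,210],-np.pi/2),("phot2",[ww[0]-50*np.cos(.21),ww[1]+50*np.sin(.21),205],-.21)):
    s=bot.read_state()["tcp_pos"]; bot.move_ptp([p[0],p[1],max(s[2],p[2],250)],down(y)); bot.line_to(p,velocity=200); bot.pause(.2)
    c,W=wristpose(); im=bot.camera("wrist")[:,:,::-1]; cv2.imwrite(f"pics/{n}.png",im); D[n]=(c,W); ims.append(im)
    t=proj(c,W,cw if n=="cell2" else ww).astype(int); print(n,t,bot.read_state()["t"])
    bot.line_to([p[0],p[1],260],velocity=250)
    w,h=(40,40) if n=="cell2" else (80,60)
    x0,y0=max(t[0]-w,0),max(t[1]-h,0); print("origin",x0,y0)
    ims[-1]=cv2.resize(im[y0:y0+2*h,x0:x0+2*w],(600*w//h*h//h if 0 else (300 if w==40 else 480),300 if w==40 else 360),interpolation=2)
m=np.zeros((360,780,3),np.uint8); m[:300,:300]=ims[0]; m[:,300:]=ims[1]; cv2.imwrite("pics/mos.png",m)
pickle.dump(D,open("D.pkl","wb"))
E
python3 look.py
```

```text
[519.90268654 293.83031973 113.        ] [ 556.63552283 -116.59583412   64.        ]
cell2 [317 169] 7.3167
origin 277 129
phot2 [317 135] 10.1333
origin 237 75
```

View pics/mos.png

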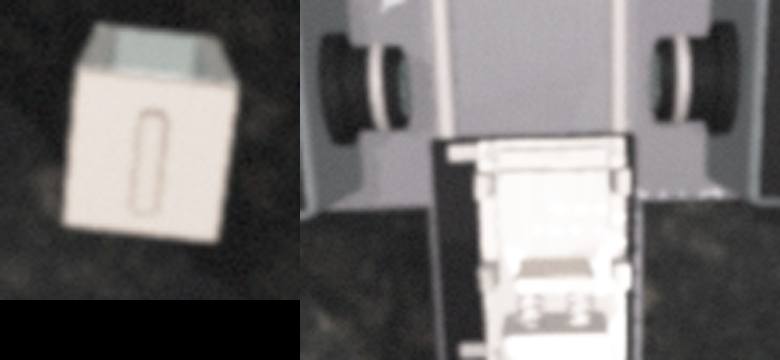

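The mosaic shows the lid square with its bar vertical in the crop and the clear window on the upper, world −y side. The jaws along image x therefore meet the ribbed walls. On the photometer the barrel faces are at columns 410 and 655, the cheeks at about 490 and 612, the end wall at row 165 and the spring plate at (555,262). Next I'll fit the lines numerically.

```bash
cat > fit.py <<'E'
from h import *
import pickle
D=pickle.load(open("D.pkl","rb"))
# lid: bright threshold
c,W=D["cell2"]; im=cv2.imread("pics/cell2.png"); g=im[129:209,277:357]
hsv=cv2.cvtColor(g,cv2.COLOR_BGR2HSV); print("lid px",g[48,40],g[15,40],g[15,25])
m=((g[:,:,2]>185)).astype(np.uint8); m=cv2.morphologyEx(m,cv2.MORPH_CLOSE,np.ones((5,5))); m=cv2.morphologyEx(m,cv2.MORPH_OPEN,np.ones((5,5)))
cn=max(cv2.findContours(m,0,1)[0],key=cv2.contourArea)[:,0]
P=np.array([onz(c,W,(q[0]+277,q[1]+129),113)[:2] for q in cn],np.float32)
print("lid rect",cv2.minAreaRect(P),"bbox",cn.min(0)+[277,129],cn.max(0)+[277,129])
# photometer
c,W=D["phot2"]; im=cv2.imread("pics/phot2.png",0); x0,y0=217,70; g=cv2.resize(im[y0:240,x0:420],None,fx=3,fy=3,interpolation=2)
L=cv2.createLineSegmentDetector().detect(g)[0][:,0]
for l in sorted(L,key=lambda l:-np.hypot(l[2]-l[0],l[3]-l[1])):
    n=np.hypot(l[2]-l[0],l[3]-l[1])
    if n<30: break
    a=(l[:2]-1)/3+[x0,y0]; b=(l[2:]-1)/3+[x0,y0]; A,B=onz(c,W,a,64)[:2],onz(c,W,b,64)[:2]; d=B-A; th=np.arctan2(d[1],d[0])
    print(a.round(1),b.round(1),"len%.0f"%np.hypot(*d),"ang mod90 %.3f"%((th+np.pi/4)%(np.pi/2)-np.pi/4))
E
python3 fit.py
```

```text
lid px [212 221 229] [180 184 178] [140 145 147]
lid rect ((520.5840454101562, 293.2585144042969), (44.8946647644043, 41.875240325927734), 83.27696990966797) bbox [295 147] [339 192]
[230.5  69.8] [238.5 144.9] len78 ang mod90 -0.186
[389.5 140.3] [392.9  69.8] len73 ang mod90 -0.181
[389.1  69.8] [386.  139.1] len72 ang mod90 -0.183
[350.5 210.7] [351.  142.8] len82 ang mod90 -0.182
[278.9 144.9] [283.4 210.8] len80 ang mod90 -0.180
[286.2 208.3] [282.2 149. ] len72 ang mod90 -0.178
[242.  143.2] [236.2  89.6] len57 ang mod90 -0.179
[287.6 119.1] [284.7  72.3] len48 ang mod90 -0.177
[340.9  69.9] [340.9 116.5] len47 ang mod90 -0.184
[344.9 115.7] [344.9  69.9] len46 ang mod90 -0.178
[280.7  73.2] [282.8 118.3] len46 ang mod90 -0.199
[299.4 197.2] [344.4 196.3] len54 ang mod90 -0.189
[331.1 120.2] [286.4 122.6] len49 ang mod90 -0.157
[298.9 119.1] [338.6 118. ] len44 ang mod90 -0.183
[243.5 145.1] [280.2 143.2] len42 ang mod90 -0.158
[347.9 172.4] [347.5 207.4] len43 ang mod90 -0.188
[349.8 141.4] [384.  140.7] len39 ang mod90 -0.189
[338.5 185.2] [304.3 186.3] len40 ang mod90 -0.178
[... 1384 characters left out ...]
8] [309.4 212.3] len17 ang mod90 -0.172
[348.1 143.6] [348.1 157.4] len16 ang mod90 -0.178
[220.   81.1] [222.9  94.3] len13 ang mod90 -0.081
[308.6 209.3] [295.2 209.8] len16 ang mod90 -0.175
[343.1 120.3] [331.4 120.5] len13 ang mod90 -0.191
[371.7 133.2] [371.8 121.5] len13 ang mod90 -0.159
[385.2 142.4] [396.5 143.7] len13 ang mod90 -0.327
[345.2 130.3] [344.9 119.4] len12 ang mod90 -0.147
[257.3 137.4] [247.7 142.3] len13 ang mod90 0.246
[355.2  97.9] [354.5  87.3] len11 ang mod90 -0.097
[381.8  82.3] [383.3  92.8] len11 ang mod90 0.009
[294.5 131.1] [294.5 141.5] len12 ang mod90 -0.234
[273.  100.2] [273.8 110.3] len11 ang mod90 -0.174
[252.2  74.4] [253.2  84.5] len10 ang mod90 -0.172
```

```bash
cat > fit2.py <<'E'
from h import *
import pickle
D=pickle.load(open("D.pkl","rb")); th=-.181; ux=np.array([np.cos(th),np.sin(th)]); uy=np.array([-ux[1],ux[0]])
c,W=D["cell2"]; im=cv2.imread("pics/cell2.png",0); x0,y0=277,129; g=cv2.resize(im[y0:209,x0:357],None,fx=3,fy=3,interpolation=2)
L=cv2.createLineSegmentDetector().detect(g)[0][:,0]
for l in L:
    if np.hypot(l[2]-l[0],l[3]-l[1])<50: continue
    a=(l[:2]-1)/3+[x0,y0]; b=(l[2:]-1)/3+[x0,y0]; A,B=onz(c,W,a,113)[:2],onz(c,W,b,113)[:2]; d=B-A
    print("lid",a.round(1),b.round(1),A.round(1),B.round(1),"%.3f"%((np.arctan2(d[1],d[0])+np.pi/4)%(np.pi/2)-np.pi/4))
c,W=D["phot2"]; im=cv2.imread("pics/phot2.png",0)
uv=lambda p,z:(lambda q:np.array([q@ux,q@uy]))(onz(c,W,p,z)[:2])
# barrel front faces: dark->light transitions along axis row; rails z unknown but symmetric
O=(uv((273.5,103.5),60)+uv((355,100.5),60))/2; print("beam rough uv",O, "gap",uv((273.5,103.5),60)-uv((355,100.5),60))
for n,p,z in [("cheekL",(296.3,152),64),("cheekR",(345.2,150),64),("plateL",(309.8,160.9),80),("plateR",(331.1,160.4),80),("plateL2",(308.5,167.4),80),("plateR2",(333.9,166.3),80),("endwall inner",(320,130.1),64),("endwall outer",(320,118.5),64),("back",(320,186),64),("back2",(320,196.8),64),("railL",(286,100),8),("railR",(340.9,98),8),("railL2",(281.8,100),8),("railR2",(344.9,98),8),("baseL edge",(260,144.2),10),("baseR edge",(370,141),10)]: print(n,(uv(p,z)-O).round(1))
for r in(98,100,102,104,106): print(r,im[r,258:300].tolist(),im[r,335:375].tolist())
E
python3 fit2.py
```

```text
lid [293.6 188.7] [334.1 193.3] [544.  313.8] [502.2 318.7] -0.116
lid [334.7 192.9] [340.4 150.8] [501.6 318.2] [496.8 274.7] -0.110
lid [296.8 143.9] [293.3 187.3] [539.8 268. ] [544.3 312.2] -0.102
lid [334.7 138.5] [302.6 134.7] [502.7 262.7] [534.  259.1] -0.115
beam rough uv [604.87530131 -11.9049981 ] gap [-0.60329892 89.54193077]
cheekL [-53.7  22.1]
cheekR [-52.9 -33.7]
plateL [-61.4   6.5]
plateR [-61.5 -16.9]
plateL2 [-68.6   8.2]
plateR2 [-68.1 -19.9]
endwall inner [-30.   -5.6]
endwall outer [-17.5  -5.9]
back [-94.7  -4. ]
back2 [-108.1   -3.6]
railL [ 3.9 36.2]
railR [  4.3 -33.3]
railL2 [ 4.  41.5]
railR2 [  4.2 -38.4]
baseL edge [-50.4  73.6]
baseR edge [-50.2 -71.2]
98 [58, 109, 169, 206, 208, 172, 112, 56, 47, 49, 43, 63, 83, 100, 109, 121, 139, 143, 147, 144, 147, 149, 152, 168, 195, 216, 224, 222, 202, 177, 164, 167, 166, 172, 172, 172, 171, 168, 172, 170, 169, 172] [173, 172, 176, 173, 171, 177, 200, 219, 224, 218, 196, 180, 174, 171, 166, 159, 159, 150, 136, 122, 104, 92, 68, 52, 52, 61, 78, 129, 186, 218, 220, 185, 122, 63, 51, 51, 50, 48, 53, 48]
100 [67, 112
[... 867 characters left out ...]
44, 142, 145, 146, 151, 167, 184, 208, 221, 222, 210, 186, 166, 163, 170, 172, 171, 172, 169, 170, 171, 171, 172, 170] [175, 175, 176, 174, 171, 177, 199, 216, 224, 215, 198, 179, 174, 168, 166, 160, 151, 145, 133, 120, 107, 94, 65, 44, 42, 45, 72, 128, 180, 208, 209, 178, 112, 58, 38, 39, 44, 38, 43, 44]
106 [48, 86, 148, 193, 208, 187, 141, 84, 51, 41, 47, 58, 83, 108, 107, 111, 125, 138, 143, 142, 146, 147, 154, 165, 182, 207, 220, 224, 212, 189, 171, 166, 164, 173, 166, 170, 168, 169, 168, 172, 170, 168] [175, 175, 174, 172, 169, 177, 199, 218, 225, 216, 197, 178, 172, 169, 163, 158, 156, 147, 132, 115, 107, 94, 66, 40, 39, 47, 79, 131, 179, 199, 191, 153, 95, 52, 39, 37, 35, 42, 40, 38]
```

```bash
cat > look3.py <<'E'
from h import *
import pickle
D=pickle.load(open("D.pkl","rb")); th=-.181; ux=np.array([np.cos(th),np.sin(th)]); uy=np.array([-ux[1],ux[0]])
P=lambda u,v,z:np.array([*(u*ux+v*uy),z])
p=P(551,2.4,175); bot.move_ptp([p[0],p[1],255],down(-np.pi/2+th)); bot.line_to(p,velocity=200); bot.pause(.2)
c,W=wristpose(); im=bot.camera("wrist")[:,:,::-1]; cv2.imwrite("pics/phot3.png",im); D["phot3"]=(c,W)
bot.line_to([p[0],p[1],260],velocity=250); print(bot.read_state()["t"])
pickle.dump(D,open("D.pkl","wb"))
t=proj(c,W,P(551,-17.6,64)).astype(int); print(t); x0,y0=t[0]-80,t[1]-70
cv2.imwrite("pics/phot3c.png",cv2.resize(im[y0:y0+140,x0:x0+160],None,fx=4,fy=4,interpolation=2)); print(x0,y0)
g=cv2.resize(cv2.cvtColor(np.ascontiguousarray(im),6)[y0:y0+140,x0:x0+160],None,fx=3,fy=3,interpolation=2)
for l in cv2.createLineSegmentDetector().detect(g)[0][:,0]:
    if np.hypot(l[2]-l[0],l[3]-l[1])<30: continue
    a=(l[:2]-1)/3+[x0,y0]; b=(l[2:]-1)/3+[x0,y0]; A,B=[(lambda q:np.array([q@ux,q@uy]))(onz(c,W,q,64)[:2]) for q in(a,b)]
    print(a.round(1),b.round(1),A.round(1),B.round(1))
E
python3 look3.py
```

```text
13.175
[317 167]
237 97
[306.5 188. ] [330.6 188. ] [562.8   4.9] [536.7   4.9]
[371.  184.7] [374.3 135.1] [493.3   1.2] [493.  -51.2]
[292.3 194.7] [306.2 192.5] [578.3  12.5] [563.1  10. ]
[372.7 134.1] [353.1 133.9] [494.7 -52.2] [514.6 -52.4]
[355.6 133.9] [309.8 134.3] [512.1 -52.4] [558.8 -52. ]
[339.  185.6] [353.9 185.9] [527.7   2.2] [511.6   2.5]
[309.5 134.5] [294.7 133.3] [559.  -51.8] [574.1 -53. ]
[356.8 140.6] [366.3 146.3] [510.6 -45.7] [500.5 -39.9]
[299.8 180.3] [315.2 179.4] [569.8  -3.7] [553.3  -4.7]
[264.8 226.8] [279.8 225.5] [610.3  50.5] [593.2  48.9]
[280.2 119. ] [250.2 119.6] [588.3 -67. ] [618.4 -66.4]
[290.2 128.3] [303.5 128.4] [578.5 -57.9] [565.  -57.9]
[238.2 136. ] [242.7 194.4] [631.8 -50.2] [632.2  12.2]
[250.2 124.2] [279.4 124. ] [618.8 -61.9] [589.3 -62.2]
[279.4 221.3] [263.5 222.6] [593.6  43.9] [611.5  45.4]
[351.5 128.7] [386.9 128.6] [516.5 -57.6] [480.7 -57.8]
[387.8 180.3] [386.1 198.5] [475.6  -3.7] [475.9  16.8]
[295.2 180.2] [297.1 149.4] [574.8  -3.7] [572.  -36.7]
[305.6 128.7] [351.5 128.9] [562.9 -57.5] [516.5 -57.4]
[321.  181.8
[... 853 characters left out ...]
 [475.6 -47. ] [475.6 -21.4]
[313.5 199.3] [292.3 199.4] [555.1  17.8] [578.4  17.9]
[315.1 236.1] [314.6 198.5] [553.6  61.9] [554.   16.9]
[238.5 203.1] [240.1 229.4] [637.6  22.2] [638.4  53.8]
[289.4 191.2] [244.4 191.1] [581.3   8.5] [630.1   8.5]
[267.6 217. ] [277.7 215.2] [606.5  38.6] [595.1  36.4]
[270.2  97.6] [236.9  97.5] [597.3 -87.3] [630.  -87.3]
[245.6 195.6] [288.5 195.7] [629.1  13.6] [582.4  13.7]
[350.2 160.9] [338.1 160.9] [516.6 -24.6] [529.3 -24.6]
[367.3 171.9] [367.7 158.5] [498.  -12.9] [498.4 -27.2]
[364.5 162.3] [363.2 172.2] [501.5 -23.2] [502.4 -12.5]
[239.8 136.6] [287.7 136.7] [630.3 -49.6] [581.3 -49.6]
[249.8 132.1] [239.8 132.4] [619.7 -54.2] [630.  -53.8]
```

View pics/phot3c.png

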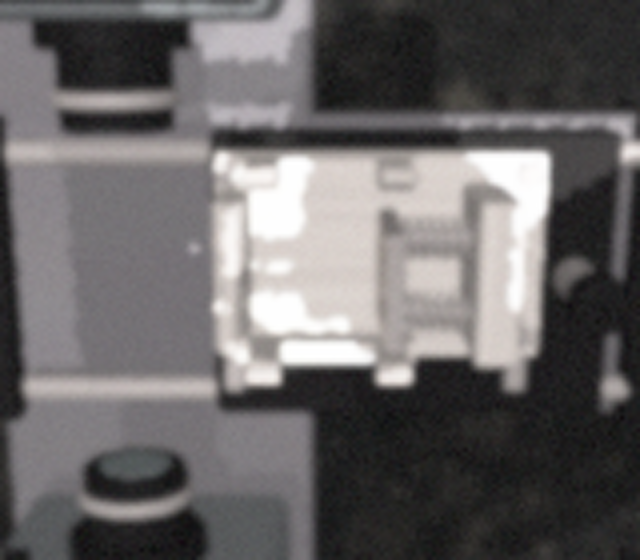

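The crop shows the cheek posts at about (262/395, 172) and (262/395, 375) and the spring plate face at column 380. That puts the well centre near u≈550, v≈−18, which agrees with the earlier view. Now I'll grasp the cell.

```bash
cat >> h.py <<'E'
th=-.181; ux=np.array([np.cos(th),np.sin(th)]); uy=np.array([-ux[1],ux[0]])
P=lambda u,v,z:np.array([*(u*ux+v*uy),z])
def st():
    s=bot.read_state(); f=s["contact_force"]; t=s["tcp_pos"]
    return np.array([s["t"],t[:2]@ux,t[:2]@uy,t[2],f[:2]@ux,f[:2]@uy,f[2],s["width"]]).round(2)
E
python3 - <<'E'
from h import *
q=down(-np.pi/2-.110); x,y=520.6,294.7
bot.move_gripper(88,30)
bot.move_ptp([x,y,200],q); bot.line_to([x,y,64],velocity=120); print(st())
bot.move_gripper(20,30); bot.pause(.2); print(st())
bot.line_to([x,y,80],velocity=60); bot.pause(.2); print(st())
bot.line_to([x,y,205],velocity=200); print(st())
bot.line_to(P(567,-17.9,205),velocity=250,ori=down(-np.pi/2+th)); bot.pause(.3); print(st())
im=bot.camera("scene"); cv2.imwrite("pics/s1.png",cv2.resize(im[130:260,220:400,::-1],None,fx=4,fy=4))
im=bot.camera("wrist"); cv2.imwrite("pics/w1.png",im[:,:,::-1])
E
```

```text
[ 1.6150e+01  4.5942e+02  3.8404e+02  6.4770e+01  4.5000e-01  5.4000e-01
 -3.4000e-01  8.7530e+01]
[ 1.7120e+01  4.5912e+02  3.8363e+02  6.4040e+01  8.0000e-01 -1.5000e-01
 -3.7000e-01  4.3840e+01]
[ 1.7740e+01  4.5885e+02  3.8340e+02  7.9700e+01  2.8000e-01  6.3000e-01
 -2.2800e+00  4.3510e+01]
[ 1.8520e+01  4.5833e+02  3.8301e+02  2.0360e+02 -2.9000e-01  4.0000e-02
 -3.3400e+00  4.3810e+01]
[ 2.0630e+01  5.6697e+02 -1.7430e+01  2.0504e+02  3.5000e-01  6.4000e-01
 -2.7500e+00  4.3770e+01]
```

View pics/w1.png

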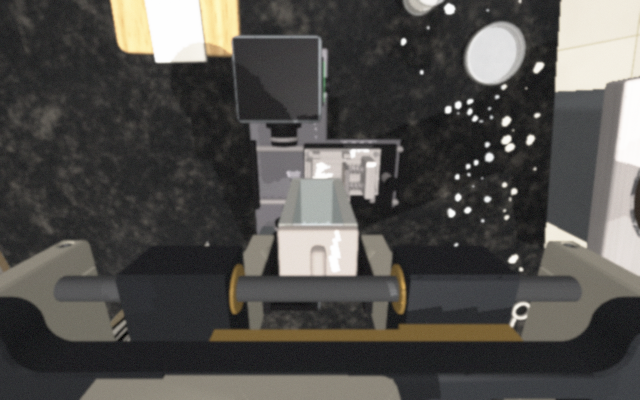

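The wrist picture shows the cell upright between the fingers (lid at (318,245)), gripped on the ribbed sides with the clear window facing −v. Next I'll lower the foot behind the plate's top and drag the carriage out while feeling the force.

```bash
python3 - <<'E'
from h import *
v=-17.9
bot.line_to(P(567,v,137),velocity=120); bot.pause(.2); b=st(); print(b)
u=567
bot.line_to(P(560,v,137),velocity=50)
u=560
while u>530:
    u-=1.5; bot.line_to(P(u,v,137),velocity=30); s=st(); s[4:7]-=b[4:7]; print(u,s)
    if s[4]>5: break
E
```

```text
[ 21.65 567.56 -17.78 137.95  -0.68   1.06  -3.01  43.75]
558.5 [ 2.2190e+01  5.5847e+02 -1.7890e+01  1.3703e+02  1.9000e-01 -7.7000e-01
 -8.0000e-02  4.3580e+01]
557.0 [ 2.2440e+01  5.5725e+02 -1.7850e+01  1.3710e+02  1.0600e+00 -1.9700e+00
 -3.1000e-01  4.3450e+01]
555.5 [ 2.2690e+01  5.5598e+02 -1.7780e+01  1.3719e+02  3.5400e+00 -1.2500e+00
  1.4000e-01  4.3720e+01]
554.0 [ 22.94 554.06 -17.87 137.15   3.08  -0.81   0.84  43.83]
552.5 [ 2.3190e+01  5.5236e+02 -1.7890e+01  1.3705e+02  3.1800e+00 -1.2000e-01
  5.7000e-01  4.3780e+01]
551.0 [ 23.44 550.77 -17.91 136.98   2.44  -1.31   0.69  43.9 ]
549.5 [ 23.69 549.27 -17.93 136.94   2.49  -1.26   0.79  43.68]
548.0 [ 23.94 548.49 -17.79 137.14   5.06  -0.63  -1.02  43.47]
```

```bash
python3 - <<'E'
from h import *
v=-17.9; b=np.array([-.68,1.06,-3.01])
for u in(547,545.5,544,542.5,541.2,540.8):
    bot.line_to(P(u,v,137),velocity=25); bot.pause(.08); F=np.mean([st() for _ in range(1)],0); F[4:7]-=b; print(u,F.round(2))
E
```

```text
547 [ 2.4280e+01  5.4728e+02 -1.7850e+01  1.3714e+02  3.9900e+00 -1.7800e+00
 -4.2000e-01  4.3690e+01]
545.5 [ 24.61 545.85 -17.84 137.12   5.75  -1.5   -0.78  43.82]
544 [ 24.94 544.48 -17.81 137.12   6.32  -1.93  -0.87  43.54]
542.5 [ 25.28 543.23 -17.77 137.21   7.28  -1.17  -0.64  43.73]
541.2 [ 25.61 542.09 -17.74 137.27   8.08  -1.7   -2.31  43.36]
540.8 [ 25.94 541.77 -17.73 137.28   7.5   -0.64  -2.1   44.03]
```

```bash
python3 - <<'E'
from h import *
v=-17.9; b=np.array([-.68,1.06,-3.01]); u=540
bot.line_to(P(u,v,137),velocity=25)
for z in(131,128,126,124,120,115,110,105,100,97):
    bot.line_to(P(u,v,z),velocity=40); F=st(); F[4:7]-=b; print(z,F.round(2))
    if abs(F[6])>25 or abs(F[5])>15 or F[4]<-3: break
E
```

```text
131 [ 26.49 541.16 -17.66 131.33   7.62  -2.38  -1.76  43.58]
128 [ 26.74 541.25 -17.66 128.46   7.44  -1.01  -1.21  43.49]
126 [ 2.6990e+01  5.4143e+02 -1.7650e+01  1.2667e+02  7.7200e+00 -1.3000e+00
  3.3000e-01  4.3620e+01]
124 [ 2.7240e+01  5.4148e+02 -1.7640e+01  1.2472e+02  7.2000e+00  1.0000e-02
  1.0000e-02  4.3790e+01]
120 [ 2.7490e+01  5.4113e+02 -1.7690e+01  1.2036e+02  8.2800e+00 -5.1000e-01
 -1.5800e+00  4.3440e+01]
115 [ 27.77 541.04 -17.69 115.21   8.05  -1.81  -1.61  43.71]
110 [ 28.04 541.06 -17.7  110.18   8.19  -2.2   -1.54  43.65]
105 [ 28.32 541.09 -17.68 105.2    7.37  -0.62  -2.46  43.81]
100 [ 28.59 541.1  -17.71 100.22   8.07  -1.1   -1.88  43.63]
97 [ 28.84 541.25 -17.67  97.38   7.88  -1.15  -0.86  43.25]
```

Went in cleanly, with no contact with the cheeks. Next I'll press down to the floor.

```bash
python3 - <<'E'
from h import *
v=-17.9; b=np.array([-.68,1.06,-3.01]); u=540
for z in(95.5,94.5,93.5,92.7,92,91.3):
    bot.line_to(P(u,v,z),velocity=15); bot.pause(.1); F=st(); F[4:7]-=b; print(z,F.round(2))
    if F[6]>12: break
E
```

```text
95.5 [ 29.19 541.43 -17.67  96.11   7.32  -1.5    0.62  43.74]
94.5 [ 29.54 541.52 -17.66  95.24   7.91  -1.12   1.59  43.64]
93.5 [ 29.89 541.56 -17.63  94.25   8.63  -0.83   1.23  43.91]
92.7 [ 30.24 541.79 -17.66  94.01   6.5   -1.37   5.68  43.75]
92 [ 30.59 541.9  -17.7   93.92   6.8   -1.14  10.64  43.49]
91.3 [ 3.0940e+01  5.4211e+02 -1.7720e+01  9.3820e+01  4.4600e+00  1.8000e-01
  1.5260e+01  4.3230e+01]
```

```bash
python3 - <<'E'
from h import *
v=-17.8; b=np.array([-.68,1.06,-3.01]); z=92.8
for u in(542,544,550,560,575,588,596,599,600.5,602,603,604,605,606,607,608):
    bot.line_to(P(u,v,z),velocity=40); bot.pause(.05); F=st(); F[4:7]-=b; print(u,F.round(2))
    if F[4]<-9 or abs(F[6])>25: break
E
```

```text
542 [ 3.1240e+01  5.4241e+02 -1.7800e+01  9.3810e+01  2.7100e+00  3.0000e-01
  1.0840e+01  4.3650e+01]
544 [ 31.54 543.58 -17.91  93.72   0.81   0.97  13.77  43.7 ]
550 [ 3.1890e+01  5.4965e+02 -1.7900e+01  9.3710e+01  1.6200e+00  2.1000e-01
  1.3500e+01  4.3550e+01]
560 [ 3.2340e+01  5.5978e+02 -1.7900e+01  9.3660e+01  4.1000e-01  4.1000e-01
  1.2740e+01  4.3410e+01]
575 [ 3.2920e+01  5.7475e+02 -1.7910e+01  9.3690e+01  1.9400e+00  3.0000e-01
  1.2020e+01  4.3850e+01]
588 [ 33.44 587.77 -17.92  93.72   1.53   0.71  11.18  43.55]
596 [ 3.3840e+01  5.9564e+02 -1.7940e+01  9.3660e+01  6.6000e-01  5.0000e-02
  1.2440e+01  4.3600e+01]
599 [ 3.4140e+01  5.9836e+02 -1.7940e+01  9.3700e+01  5.0000e-02  6.7000e-01
  1.3150e+01  4.3460e+01]
600.5 [ 3.4440e+01  5.9957e+02 -1.7960e+01  9.3710e+01 -4.6000e-01  7.5000e-01
  1.3410e+01  4.3640e+01]
602 [ 3.4740e+01  6.0101e+02 -1.7970e+01  9.3720e+01  4.3000e-01  9.0000e-01
  1.4760e+01  4.3440e+01]
603 [ 3.5040e+01  6.0195e+02 -1.7960e+01  9.3690e+01 -1.7700e+00  3.5000e-01
  1.3990e+01  4.3910e+01]
604 [ 3.5340e+01  6.0294e+02 -1.7960e+01  9.3710e+01 -1.1600e+00  4.1000e-01
  1.3100e+01  4.3350e+01]
605 [ 35.64 603.92 -17.98  93.67  -0.82   0.93  14.2   43.81]
606 [ 3.5940e+01  6.0492e+02 -1.7980e+01  9.3690e+01 -1.5000e-01 -5.0000e-02
  1.4220e+01  4.3520e+01]
607 [ 36.24 605.11 -18.05  93.68  -4.1    2.34  15.18  43.52]
608 [ 36.54 605.23 -18.1   93.64  -7.26   2.41  18.96  43.67]
```

```bash
python3 - <<'E'
from h import *
v=-17.9
bot.line_to(P(609,v,92.8),velocity=20); bot.pause(.2); print(st())
bot.line_to(P(605.6,v,93.5),velocity=20); bot.pause(.1); print(st())
bot.move_gripper(64); bot.pause(.2); print(st())
bot.line_to(P(605.6,v,200),velocity=120); print(st())
p=P(610,30,280); bot.line_to(p,velocity=200); bot.pause(.2)
im=bot.camera("wrist"); cv2.imwrite("pics/w2.png",im[:,:,::-1]); c,W=wristpose()
import pickle; pickle.dump((c,W),open("w2.pkl","wb"))
t=proj(c,W,P(605,-18,100)).astype(int); print(t)
a=cv2.resize(im[max(t[1]-60,0):t[1]+60,t[0]-70:t[0]+70,::-1],(560,480),interpolation=2); cv2.imwrite("pics/w2c.png",a); print(t-[70,60],st())
E
```

```text
[ 36.99 605.33 -18.17  93.61 -11.21   4.21  17.8   44.01]
[ 37.42 604.42 -18.05  93.73  -2.41   1.67   7.68  43.62]
[ 3.8220e+01  6.0558e+02 -1.7910e+01  9.3470e+01 -8.3000e-01 -4.0000e-01
 -1.9000e-01  6.3690e+01]
[ 3.9260e+01  6.0505e+02 -1.7940e+01  1.9909e+02  1.8000e-01  3.4000e-01
 -2.9000e-01  6.4340e+01]
[319 134]
[249  74] [ 4.0120e+01  6.0959e+02  2.9470e+01  2.7898e+02  1.0000e-02 -2.5000e-01
  2.5000e-01  6.3890e+01]
```

View pics/w2c.png

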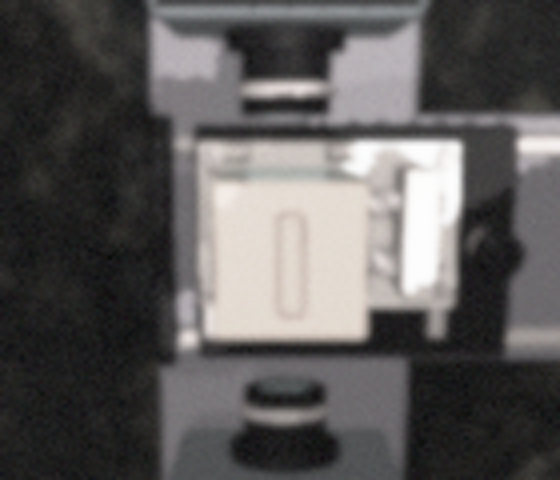

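The crop shows the lid square in the well, with its bar between the two barrel faces at (287,385) and (287,95). The arm read 0.8 mm back as it relaxed, so I'll nudge the knob to make sure of home, with the gripper turned 90° to clear the cell.

```bash
python3 - <<'E'
from h import *
v=-11.5  # knob on the carriage centre line? check with the view
import pickle
c,W=pickle.load(open("w2.pkl","rb")); k=onz(c,W,(249+495/4,74+245/4),64)[:2]; print("knob uv",k@ux,k@uy)
u0,v=495,k@uy
bot.move_gripper(0,20); q=down(th+np.pi)
bot.move_ptp(P(u0,v,260),q); bot.line_to(P(u0,v,56),velocity=200); bot.pause(.2); b=st(); print(b)
u=u0
while u<525:
    u+=1; bot.line_to(P(u,v,56),velocity=25); s=st(); f=s[4]-b[4]
    if f<-1.5: print(u,s[1:4],round(f,2),(s[5:7]-b[5:7]).round(2))
    if f<-11: break
bot.line_to(P(u0,v,56),velocity=80); bot.line_to(P(u0,v,280),velocity=200); print(st())
im=bot.camera("scene"); cv2.imwrite("pics/s2.png",cv2.resize(im[150:260,230:390,::-1],None,fx=5,fy=5,interpolation=2)); im=bot.camera("top"); cv2.imwrite("pics/t2.png",im[:,:,::-1])
E
```

```text
knob uv 532.0063414180258 -14.00560345415596
[ 4.4020e+01  4.9559e+02 -1.3820e+01  5.6870e+01 -1.6000e-01  4.9000e-01
 -4.0000e-01  3.1000e-01]
[ 5.3320e+01  4.9441e+02 -1.4070e+01  2.7879e+02  2.9000e-01  4.0000e-01
 -4.1000e-01  3.1000e-01]
```

View pics/s2.png

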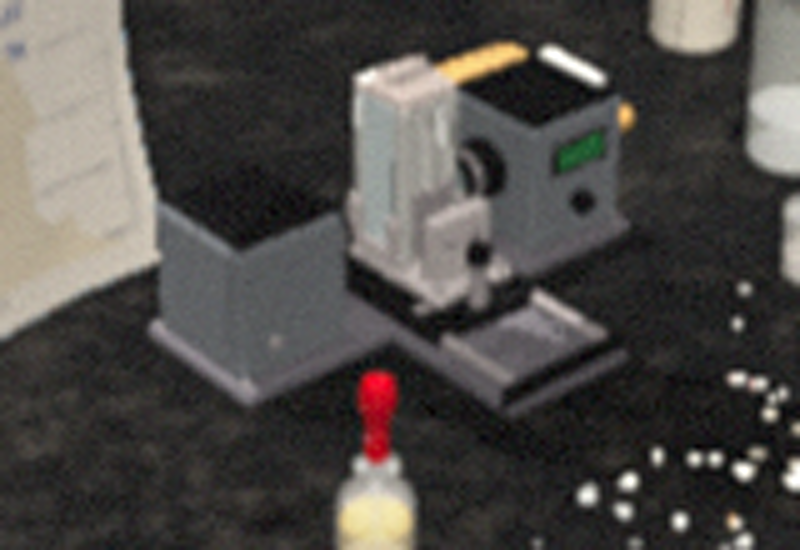

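```bash
python3 - <<'E'
from h import *
c,W=camfix("scene"); f=lambda q:(q[:2]@ux,q[:2]@uy)
print("knob scene",f(onz(c,W,(326,198.5),62)))
print("lid bar scene", f(onz(c,W,(230+408/5,150+62/5),153)))
print("expected knob px",proj(c,W,P(531,-14,64)), "lid",proj(c,W,P(605,-18,153)))
c,W=camfix("top")
a=cv2.imread("pics/t2.png"); b=cv2.imread("pics/top0.png")
print("top: exp knob px",proj(c,W,P(531,-14,64)),"lid",proj(c,W,P(605,-18,143)))
cv2.imwrite("pics/t2c.png",np.hstack([cv2.resize(i[125:235,295:395],(400,440),interpolation=2) for i in(b,a)]))
E
```

```text
knob scene (np.float64(530.5259010964954), np.float64(-13.997168385928504))
lid bar scene (np.float64(600.6703651791976), np.float64(-18.079620971355553))
expected knob px [325.90243896 197.8563657 ] lid [310.63303561 161.91036915]
top: exp knob px [341.9237686  193.59206133] lid [349.9495572  158.67347176]
```

View pics/t2c.png

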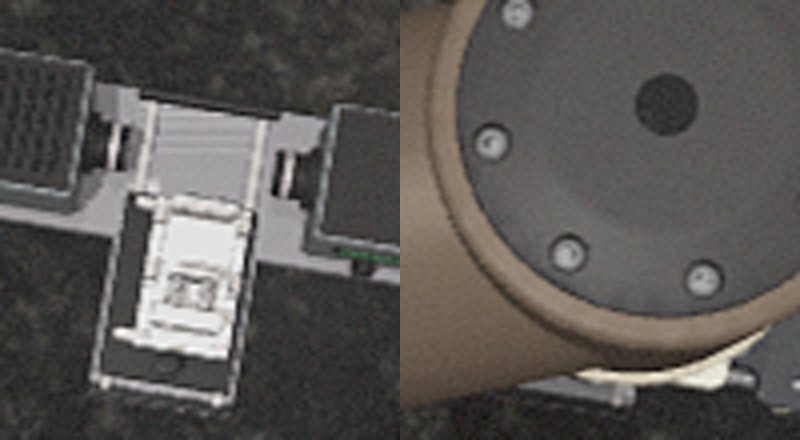

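Knob (530.5 against 531 expected) and lid both sit where a home carriage puts them. As the knob nudge never registered contact, I'll repeat the last wrist view and compare it with the one before the nudge, then hand in.

```bash
python3 - <<'E'
from h import *
bot.move_ptp(P(610,30,280),down(-np.pi/2+th)); bot.pause(.4)
c,W=wristpose(); im=bot.camera("wrist")[:,:,::-1]; cv2.imwrite("pics/w3.png",im); print(st())
im=np.ascontiguousarray(im); old=cv2.imread("pics/w2.png")
print("lid/block shift px", cv2.phaseCorrelate(np.float32(cv2.cvtColor(old,6)[100:165,295:370]),np.float32(cv2.cvtColor(im,6)[100:165,295:370])),
 "housings", cv2.phaseCorrelate(np.float32(cv2.cvtColor(old,6)[40:100,270:370]),np.float32(cv2.cvtColor(im,6)[40:100,270:370])))
x0,y0=295,105; g=cv2.resize(cv2.cvtColor(im,6)[y0:170,x0:350],None,fx=3,fy=3,interpolation=2)
for l in cv2.createLineSegmentDetector().detect(g)[0][:,0]:
    if np.hypot(l[2]-l[0],l[3]-l[1])<60: continue
    A,B=[(lambda r:np.array([r@ux,r@uy]))(onz(c,W,(q-1)/3+[x0,y0],143)[:2]) for q in(l[:2],l[2:])]; print(A.round(1),B.round(1))
cv2.imwrite("pics/w3c.png",np.hstack([cv2.resize(i[80:190,260:395],(390,318),interpolation=2) for i in(old,im)]))
E
```

```text
[ 5.5270e+01  6.0996e+02  3.0000e+01  2.8013e+02 -6.5000e-01  3.2000e-01
  3.8000e-01  3.9000e-01]
lid/block shift px ((1.1095804166584031, -0.5354673559646486), 0.9000086383466367) housings ((0.9024343413988234, -0.5111803969997339), 1.0322488021850587)
[628.5   4.3] [582.8   3.9]
[574.8 -50.4] [629.8 -50. ]
[628.5 -48.1] [628.8 -13. ]
[572.8   8.3] [629.5   8.6]
[627.5 -52.7] [590.5 -52.7]
```

View pics/w3c.png

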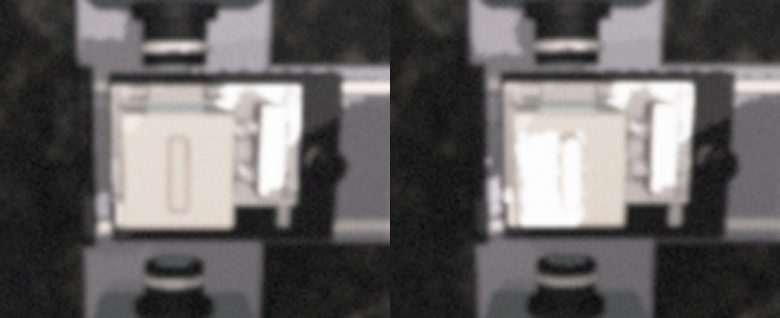

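The two views match. The lid moved only about 0.2 px relative to the housings, and the bar lines up with both barrels. Handing in.

```bash
python3 -c "
from h import *
print(st()); bot.close_job()"
```

```text
[ 5.5270e+01  6.0996e+02  3.0000e+01  2.8013e+02 -6.5000e-01  3.2000e-01
  3.8000e-01  3.9000e-01]
the job is handed in; nothing more can be done
```

I loaded the cell and left the carriage home, then handed the job in at about 55 s of the 72 s allowed. No verdict is reported.

**What I did:** I gripped the cell by its ribbed sides at 30 N. With its foot I drew the carriage to the outer stop and pressed the sprung plate back. I then lowered it into the well without touching the cheeks and pressed it to the floor with about 15 N. Still holding it, I pushed the carriage in until it hit the inner stop (11 N), then released and backed away.

**What the last checks showed:**
- **Depth:** the cell touched the floor with the tool at 93.8 mm. It was gripped at 64.0 mm, so the underside stands about 30 mm up, level with the well floor.
- **Carriage:** it travelled about 62 mm from outer to inner stop. In the scene picture the knob is within 0.5 mm of where it should be at home.
- **Alignment:** the last wrist pictures show the lid on the barrels' line to under about 1 mm. The windows face the barrels.
- **Bystanders:** nothing pressed on the glassware as far as the forces showed. I did not measure its final positions.

**What did not agree:**
- An extra nudge of the knob, meant only as a safeguard, registered no contact force even though the fingers went to where the knob should be. I did not find out why. Wrist pictures before and after it match (0.2 px shift), so it moved nothing.
- A rough eyeballed reading of the lid in the scene camera was 4 mm off the light path. That is about 1 pixel in that picture; I relied on the closer wrist views instead.

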